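Pop open the push-button box and put the spice jar away

ROBOT

A 6-joint arm with a two-finger parallel gripper is mounted at the origin on a cart in front of the work surface, level with it; the furniture and walls round the work are solid. World frame = base frame: x ahead of the robot, y to its left, z up, the work surface at z = 0. Lengths are in m, angles in rad, forces in N, time in s.
With the tool pointing down it reaches from about 0.35 to 0.775 m from the base axis. Payload 5.5 kg.
Tool frame: the origin (TCP) lies between the finger pads; the fingertips stand 17 mm ahead of it and the grasp point (between the pads) lies 2 mm behind it (env.finger_overhang is the distance from the TCP to the fingertips, in m); z points along the fingers, y is the line along which they close (so a half turn about z gives the same grasp; the last joint's range is limited). The gripper opens to 85 mm and grips with 20 to 120 N. Pads are 22 mm wide; open, the fingers measure 114 mm over their backs; the gripper's body (76 mm by 85 mm) begins 54 mm behind the grasp point. The pads swing forward as they close: fully open they stand 13 mm farther back than shut.
Start: joints at [-1.309, 0.313, 0.046, 1.304, 0, 1.431], TCP at [0.225, -0.529, 0.248] pointing down, gripper open.
Joint ranges: [-2.76, 2.76], [-0.86, 1.69], [-1.03, 1.26], [-2.2, 2.34], [-1.47, 1.5], [-3.14, 3.14]. Speed limits (rad/s): [2.57, 2.57, 3.14, 3.14, 3.14, 3.14].

INTERFACE

Orientations are given as a unit quaternion [w, x, y, z].
In Python, from workcell import env gives the robot as it stands. The module is installed in compiled form; this text tells all that it offers.
- The arm moves only by the shell command python3 -m pendant 'ROWS' [FORCE]. ROWS is JSON, a list of rows, each a list of 5 numbers: the gripper's target within -1 to 1 (fully open at 1, half-way at 0, shut at -1), then the shift along the tool's x, y, z in m, then the turn about the tool's z in rad. A call has 1 to 8 rows; each row shifts and turns the commanded pose from where the row before left it, along the tool's axes as they then stand; what a row does not reach is not made up. A row lasts 1/8 s, in which the tool goes at most 62.5 mm and 10.7 degrees, less where a joint would pass 70% of its speed; a pose out of reach is approached as far as the arm can. A call with a gripper value outside its range is refused whole. The fingers move at their own pace and stop on an object; FORCE is the grip in N (left out, the last holds). Time passes only in rows, so rows that do not move let the fingers close. It gives the time, the measured TCP pose, the force, the opening and the grip force at its end, in the units of the state.
- env.get_state(): the state, without advancing time (a new reading comes with each control period).
- env.read_camera(name): name is "side" or "top" or "wrist"; returns the picture (480x640x3 uint8, red, green, blue); there is no depth.
- env.calibration(name): a dict with "K" (3x3 intrinsics, pixels), "distortion" ([k1, k2, p1, p2, k3] as OpenCV has them; the pictures are not rectified), "T" (4x4, takes a point from camera to world coordinates); the wrist camera has in their place "tool_from_camera" (4x4, takes a point from camera to tool coordinates, whose origin is the TCP and whose axes are the flange's). Camera axes: x right, y down, z forward; pixel columns grow to the right and rows downward; lengths in m; the calibration is good to about 2 mm. A picture is of the moment at which its call begins: read the wrist's pose just before it. calibration takes no time and is no camera call.
- env.hand_in(): hands the job in; it is judged then, once.
Trained networks look in the newest picture that a camera, given by its name, has taken for a name from the list of things; names that differ only in an ending like _2 or _b are one class to them, and where a whole thing is asked for, a point or a joint stands for the part that bears it (a point fixed in the world has none). Each returns a list of dicts, best first, with "score" (0 to 1); they miss things now and then, are a little off and sometimes report something else, mostly with a low value. They report only what shows in the picture. A call takes as long as a camera call. They do not tell look-alikes from the thing itself.
- env.recognise(camera, label): "centre" ([column, row] in pixels, amid what is visible of it).
The state is a dict: "clock": time; "joint_pos": joint angles; "qvel": joint speeds; "tau": joint torques, N m; "tcp_pos": TCP position; "orientation": TCP orientation; "wrist_force": force on the tool from outside, world axes, zero at the start; "ft_torque": the same for the moment, N m; "finger_gap": finger opening in m; "grip_force": force on a finger pad.
Only numpy, scipy, OpenCV 4.12 (cv2) and the standard library are available. Lean on these libraries where they do the work, as an engineer would, in place of code of your own. Each camera call takes 0.05 s, during which the arm holds its last target. There are 200 camera calls.

TASK

Press the red button so that the storage box's sprung bamboo lid pops up, then push the lid gently on back, without letting it slam, until it leans open on its stop and stays there. Then stand the green-labelled spice jar upright inside the box next to the jar that is already there, setting it down rather than dropping it. Do not knock over or shift the other jar, the tin or the dropper bottle, and leave the lid open.

Things in the scene. Friction and masses are not known exactly. Their poses are not given: they have to be found in the camera images.
- box: Fixed grey storage box: tub 150 mm (its x) by 220 (y) by 120 high, walls and floor 5 mm thick; origin at the centre of its underside, z up, +x from front (button) to back (hinge), +y to the left seen from the front. A grey latch housing 50 mm wide, 136 high on the middle of its front reaches from x = -83 to -139 mm. The free place is the tub's left half (+y).
- lid (a joint): Bamboo lid's angle, rad: 0 shut and latched, grows as it opens. Released, a spring lifts it to about 0.9 and holds it there (it may swing higher and fall back); further it must be pushed. 0.2 kg, damped hinge. Past its balance at 1.57 it sinks by its own weight on to the stop at 1.85 and stays; pushed less far it falls back to 0.9.
- lid_hinge (a point): Middle of the lid's hinge line, at the top of the back wall of the box: box frame x = +79, y = 0, z = 121 mm. The lid turns about the box's y axis.
- lid_edge (a point): Middle of the lid's free front edge, halfway through its thickness, 154 mm from the hinge line. The lid is a flat bamboo panel 150 x 218 x 9 mm. A small metal tab, 24 mm wide, projects 7 mm from this edge and is held by the latch bolt until the button is pressed.
- button (a joint): Travel of the red button, m: 0 released, 0.006 fully down (5 N). The latch lets go at about 0.0045; the button springs back when let go.
- button_top (a point): Centre of the top of the round red button, 30 mm across, facing up, on top of the grey latch housing in front of the lid. It is pressed straight down.
- green_jar: Loose spice jar with a green label and red cap, to be put away: 45 mm in diameter, 106 mm high, the cap (44 mm across) from 85 to 106 mm, about 0.11 kg; origin at the centre of its underside, z up. It stands on the worktable.
- neighbour_jar: Loose spice jar with brown-red label and red cap, same size and origin as the green one, standing in the right half (-y) of the box, hidden until the lid is open. Must stay put.
- tin: Short food tin with a green wrapper, 75 mm in diameter, 58 mm high, origin at the centre of its underside; stands on the worktable near the green jar. Must stay put.
- dropper: Small brown dropper bottle, 33 mm in diameter, 102 mm high, origin at the centre of its underside; stands on the worktable near the green jar. Must stay put.
Mind the look-alikes: they are no part of the job. Leave any orange or purple look-alike of the green_jar alone.

How it is judged:
By the outcome, as a careful person would: the job done as asked, in the order asked, and still so for the second after the job is handed in, with the robot touching nothing.
It also fails if it takes over 70 s, if anything falls off the work surface, if the arm or the gripper's body presses on something with over 40 N, if the wrist force passes 120 N, or if a joint passes its speed limit or range.

## Working session

There is one attempt and no reset: what is moved stays moved. The work goes in short steps, Python scripts to look and compute and a shell command to move; the robot and the scene stay as the last step left them, time stands still between calls to the robot, and variables do not carry over. Pictures are saved under pics/ and viewed, at most 13 in all, crops included, and the job is handed in when it is done.

```bash
mkdir -p pics; cat > h.py <<'E'
import numpy as np, cv2
from workcell import env
from scipy.spatial.transform import Rotation as R
def snap(n,fn=None):
    im=env.read_camera(n)
    if fn: cv2.imwrite('pics/'+fn,im[:,:,::-1])
    return im
def camT(n,st=None):
    c=env.calibration(n)
    if 'T' in c: return c,np.array(c['T'])
    st=st or env.get_state(); T=np.eye(4); q=st['orientation']
    T[:3,:3]=R.from_quat([q[1],q[2],q[3],q[0]]).as_matrix(); T[:3,3]=st['tcp_pos']
    return c,T@np.array(c['tool_from_camera'])
def onz(n,px,z,st=None):
    c,T=camT(n,st)
    u=cv2.undistortPoints(np.array([[px]],float),np.array(c['K']),np.array(c['distortion']))[0,0]
    d=T[:3,:3]@np.array([u[0],u[1],1]); o=T[:3,3]
    return o+d*(z-o[2])/d[2]
def proj(n,P,st=None):
    c,T=camT(n,st); Ti=np.linalg.inv(T)
    return cv2.projectPoints(np.array(P,float).reshape(-1,3),cv2.Rodrigues(Ti[:3,:3])[0],Ti[:3,3],np.array(c['K']),np.array(c['distortion']))[0].reshape(-1,2)
E
python3 - <<'E'
from h import *
np.set_printoptions(precision=3,suppress=True)
s=env.get_state(); print(s['tcp_pos'],s['orientation'],s['finger_gap'],env.finger_overhang)
snap('top','top0.png');snap('side','side0.png')
for c in('top','side'):
    T=camT(c)[1]; print(c,T)
    for l in('box','button_top','lid_edge','green_jar','tin','dropper'):
        print(c,l,[(np.round(r['centre'],0).tolist(),round(r['score'],2)) for r in env.recognise(c,l)][:4])
E
```

```text
[ 0.225 -0.529  0.247] [-0.001  0.98   0.2   -0.   ] 0.08568302262410685 0.017
top [[ 0.027 -0.981  0.192  0.363]
 [-1.    -0.026  0.005  0.051]
 [ 0.001 -0.192 -0.981  1.162]
 [ 0.     0.     0.     1.   ]]
top box [([399.0, 249.0], 0.62)]
top button_top [([396.0, 299.0], 0.54)]
top lid_edge [([406.0, 239.0], 0.74)]
top green_jar [([212.0, 188.0], 0.86), ([249.0, 214.0], 0.68), ([197.0, 229.0], 0.57)]
top tin [([269.0, 292.0], 0.66)]
top dropper [([195.0, 273.0], 0.81)]
side [[ 1.     0.006 -0.029  0.614]
 [ 0.029 -0.413  0.91  -1.187]
 [-0.007 -0.911 -0.413  0.679]
 [ 0.     0.     0.     1.   ]]
side box [([290.0, 303.0], 0.7)]
side button_top [([245.0, 258.0], 0.53)]
side lid_edge [([298.0, 278.0], 0.55)]
side green_jar [([329.0, 237.0], 0.58), ([346.0, 229.0], 0.57), ([291.0, 299.0], 0.43)]
side tin [([262.0, 253.0], 0.82)]
side dropper [([298.0, 277.0], 0.61)]
```

View pics/top0.png

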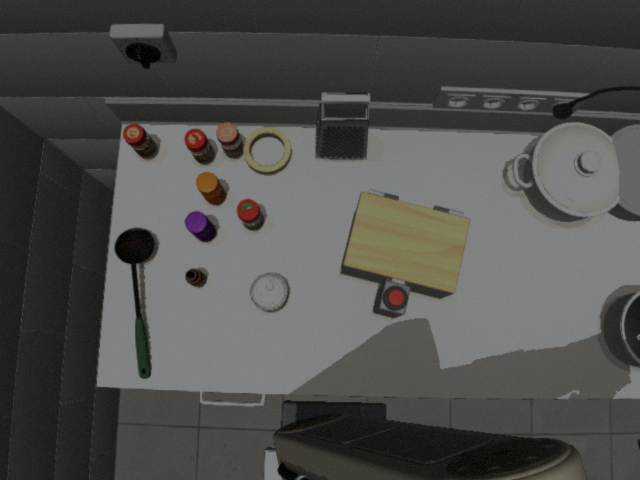

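View pics/side0.png

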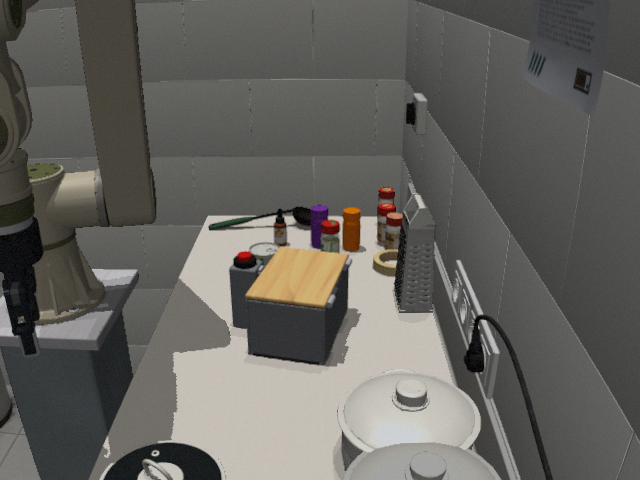

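```bash
python3 - <<'E'
from h import *
np.set_printoptions(precision=4,suppress=True)
im=snap('top'); hsv=cv2.cvtColor(im,cv2.COLOR_RGB2HSV)
m=((hsv[...,0]>12)&(hsv[...,0]<32)&(hsv[...,1]>60)&(hsv[...,2]>90)).astype(np.uint8)
m[:,:330]=0;m[:180]=0;m[310:]=0;m[:,490:]=0
c=max(cv2.findContours(m,0,2)[0],key=cv2.contourArea)
r=cv2.boxPoints(cv2.minAreaRect(c)); 
ap=cv2.approxPolyDP(c,6,True)[:,0]; print(ap.tolist())
P=np.array([onz('top',p.astype(float),.126)[:2] for p in c[:,0]],np.float32)
rc=cv2.minAreaRect(P); print('lid rect',rc)
rm=((hsv[...,0]<8)|(hsv[...,0]>172))&(hsv[...,1]>130)&(hsv[...,2]>70)
def blob(x0,x1,y0,y1):
    a=rm[y0:y1,x0:x1].astype(np.uint8); n,l,s,ce=cv2.connectedComponentsWithStats(a); i=1+np.argmax(s[1:,4]); return ce[i]+[x0,y0],s[i]
b,s=blob(380,415,280,315);print('button',b,s,onz('top',b,.142))
b,s=blob(235,265,195,225);print('jar cap',b,s,onz('top',b,.106))
for n,p,z in(('tin',(269,289),.058),('dropper',(192,275),.102),('orange',(208,181),.106),('purple',(197,221),.106)): print(n,onz('top',p,z))
a=im[160:330,170:300]; cv2.imwrite('pics/crop.png',np.hstack([cv2.resize(a[:,:,::-1],None,fx=3,fy=3,interpolation=2),cv2.resize(snap('side')[200:285,220:420,::-1],None,fx=2,fy=6,interpolation=2)[:,:400]]))
E
```

```text
[[362, 192], [344, 264], [454, 292], [469, 219]]
lid rect ((0.5632427930831909, -0.11031569540500641), (0.21739700436592102, 0.14960607886314392), 77.12619018554688)
button [395.8507 297.2537] [  8  10  16  16 201] [ 0.4539 -0.0867  0.142 ]
jar cap [247.6866 210.5845] [  2   4  22  22 284] [0.6203 0.2011 0.106 ]
tin [0.4714 0.1568 0.058 ]
dropper [0.4898 0.3039 0.102 ]
orange [0.6793 0.2843 0.106 ]
purple [0.5967 0.3005 0.106 ]
```

View pics/crop.png

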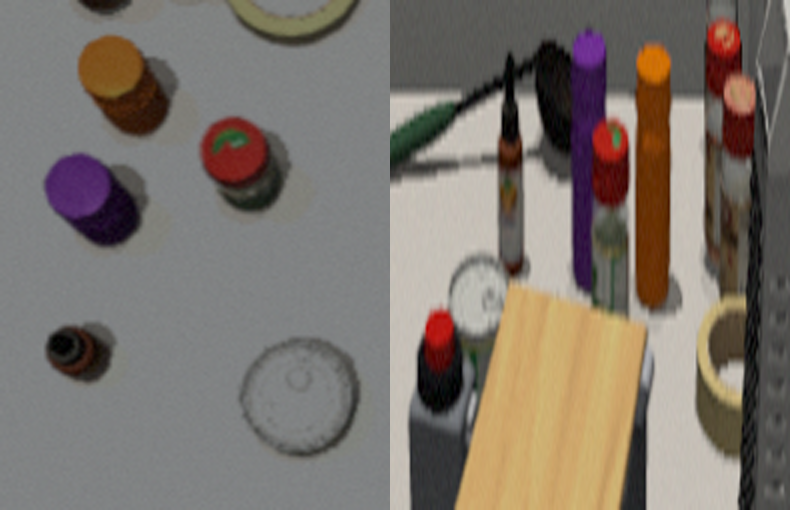

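The red-capped jars are at top-image pixels (136,135), (198,142), (229,137) at the back, and (249,213). The orange look-alike is at (210,186) and the purple one at (200,226). Only (249,213) has the green leaf and green label in the crop, so that is the green jar. Next I close the gripper and turn it so its y axis runs along box x (tool yaw 77°).

```bash
python3 -m pendant '[[-1,0,0,0,-0.158],[-1,0,0,0,-0.158],[-1,0,0,0,-0.158],[-1,0,0,0,-0.158],[-1,0,0,0,-0.158],[-1,0,0,0,-0.158],[-1,0,0,0,0]]' 60
cat >> h.py <<'E'
O=np.array([.5632,-.1103,0]); YAW=np.deg2rad(-12.7)
B=R.from_euler('z',YAW).as_matrix()
def w(p): return O+B@np.array(p,float)
def go(g):
    st=env.get_state(); q=st['orientation']; M=R.from_quat([q[1],q[2],q[3],q[0]])
    print('tcp',np.round(st['tcp_pos'],4),'box',np.round(B.T@(np.array(st['tcp_pos'])-O),4),'yaw',round(np.degrees(np.arctan2(*M.as_matrix()[1::-1,0])),1),'tool delta to goal',np.round(M.inv().apply(np.array(g)-st['tcp_pos']),4),'F',np.round(st['wrist_force'],1),'gap',round(st['finger_gap'],4),'t',round(st['clock'],2))
E
python3 - <<'E'
from h import *
go(w([-.115,0,.20]))
im=snap('side');hsv=cv2.cvtColor(im,cv2.COLOR_RGB2HSV)
rm=((hsv[...,0]<8)|(hsv[...,0]>172))&(hsv[...,1]>130)&(hsv[...,2]>70)
a=rm[235:285,225:270].astype(np.uint8);n,l,s,ce=cv2.connectedComponentsWithStats(a);i=1+np.argmax(s[1:,4]);px=ce[i]+[225,235];print(px,s[i])
for z in(.135,.14,.145,.15,.155,.16): print(z,onz('top',[395.85,297.25],z)[:2],onz('side',px,z)[:2])
E
```

```text
clock: 1.68
tcp_pos: [0.2249, -0.5292, 0.2483]
orientation: [0.0, 0.781, 0.624, -0.0]
wrist_force: [-0.4, 0.6, 0.4]
finger_gap: -0.0
grip_force: 0.0
tcp [ 0.2249 -0.5292  0.2483] box [-0.238  -0.4831  0.2483] yaw 77.2 tool delta to goal [0.4832 0.1225 0.0483] F [-0.4  0.6  0.4] gap -0.0 t 1.68
[244.01834862 255.88073394] [ 12  17  15   9 109]
0.135 [ 0.45456258 -0.08759697] [ 0.44658137 -0.04574884]
0.14 [ 0.45411501 -0.08692349] [ 0.44811625 -0.05622806]
0.145 [ 0.45366743 -0.08625001] [ 0.44965112 -0.06670728]
0.15 [ 0.45321986 -0.08557654] [ 0.45118599 -0.07718651]
0.155 [ 0.45277228 -0.08490306] [ 0.45272087 -0.08766573]
0.16 [ 0.45232471 -0.08422958] [ 0.45425574 -0.09814496]
```

Both cameras agree on the button: top at z≈0.154, box x≈-0.113. Moving over it.

```bash
python3 -m pendant '[[-1,0.06,0.0153,0,0],[-1,0.06,0.0153,0,0],[-1,0.06,0.0153,0,0],[-1,0.06,0.0153,0,0],[-1,0.06,0.0153,0.01,0],[-1,0.06,0.0153,0.01,0],[-1,0.06,0.0153,0.01,0],[-1,0.06,0.0153,0.01,0]]' >/dev/null
python3 -m pendant '[[-1,0,0,0,0],[-1,0,0,0,0]]'; python3 -c "
from h import *
go(w([-.115,0,.173]))"
```

```text
clock: 2.98
tcp_pos: [0.4491, -0.0884, 0.2085]
orientation: [0.0, 0.781, 0.625, -0.0]
wrist_force: [0.4, -1.5, 0.8]
finger_gap: 0.0002
grip_force: 0.0
tcp [ 0.4491 -0.0884  0.2085] box [-0.1161 -0.0037  0.2085] yaw 77.3 tool delta to goal [0.0037 0.0011 0.0355] F [ 0.4 -1.5  0.8] gap 0.0002 t 2.98
```

```bash
python3 -m pendant '[[-1,0.004,0.001,0.015,0],[-1,0,0,0.012,0],[-1,0,0,0.005,0],[-1,0,0,0.003,0],[-1,0,0,0,0]]'
```

```text
clock: 3.6
tcp_pos: [0.4508, -0.0851, 0.1734]
orientation: [0.0, 0.781, 0.625, -0.0]
wrist_force: [-0.4, -0.1, 2.2]
finger_gap: -0.0001
grip_force: 0.7
```

```bash
python3 -m pendant '[[-1,0,0,0.002,0],[-1,0,0,0.002,0],[-1,0,0,0,0]]'; python3 -m pendant '[[-1,0,0,0.002,0],[-1,0,0,0,0]]'
```

```text
clock: 3.98
tcp_pos: [0.4511, -0.0851, 0.1696]
orientation: [0.0, 0.781, 0.625, -0.0]
wrist_force: [-3.1, -2.0, 3.8]
finger_gap: 0.0002
grip_force: 2.2
clock: 4.22
tcp_pos: [0.4512, -0.0851, 0.1689]
orientation: [0.001, 0.781, 0.625, 0.0]
wrist_force: [-5.3, -1.1, 14.1]
finger_gap: -0.0004
grip_force: 7.2
```

```bash
python3 -m pendant '[[-1,0,0,-0.008,0],[-1,0,0,-0.02,0],[-1,0,0,-0.02,0],[-1,0,0,-0.02,0],[-1,0,0,0,0],[-1,0,0,0,0]]'; python3 -c "
from h import *
snap('side','side1.png');go(w([-.115,0,.25]))
# predicted edge pixel
for a in (0,.9,1.57): print(a,proj('side',[w([.079-.154*np.cos(a),0,.121+.154*np.sin(a)])]))"
```

```text
clock: 4.97
tcp_pos: [0.4508, -0.0846, 0.2345]
orientation: [-0.0, 0.781, 0.625, -0.0]
wrist_force: [-0.5, -0.7, 0.5]
finger_gap: -0.0
grip_force: 0.0
tcp [ 0.4506 -0.0845  0.2343] box [-0.1155  0.0004  0.2343] yaw 77.3 tool delta to goal [-0.0004  0.0005 -0.0157] F [ 0.1  0.2 -0. ] gap -0.0003 t 5.03
0 [[263.29391294 272.92947802]]
0.9 [[290.62004319 218.72714655]]
1.57 [[341.05490102 206.28180043]]
```

View pics/side1.png

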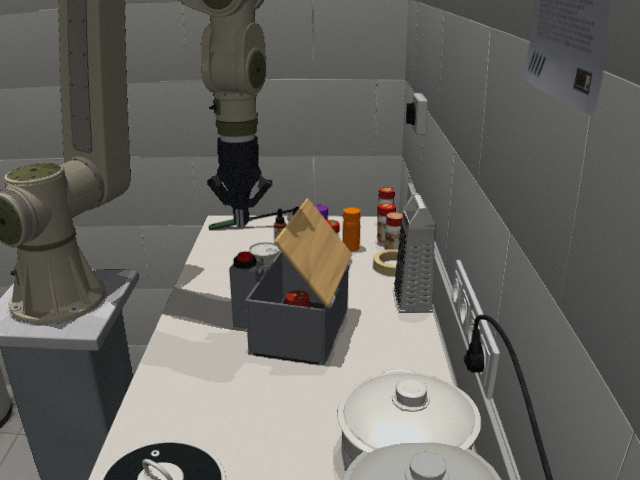

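Lid has popped to about 0.9 rad: free edge near (300,215), neighbour cap at (297,298) in the tub. The gripper knuckles stick out along the closing direction, so I turn a quarter turn to put them parallel to the lid edge before pushing.

```bash
python3 -m pendant '[[-1,0,0,0,-0.1745],[-1,0,0,0,-0.1745],[-1,0,0,0,-0.1745],[-1,0,0,0,-0.1745],[-1,0,0,0,-0.1745],[-1,0,0,0,-0.1745],[-1,0,0,0,-0.1745],[-1,0,0,0,-0.1745]]' >/dev/null
python3 -m pendant '[[-1,0,0,0.004,-0.1745],[-1,0,0,0.004,0],[-1,-0.03,0,0,0],[-1,-0.03,0,0,0],[-1,0,0,0,0]]' >/dev/null
python3 -c "
from h import *
go(w([.08,0,.25]))"
```

```text
tcp [ 0.5108 -0.0984  0.2263] box [-5.380e-02  1.000e-04  2.263e-01] yaw 167.1 tool delta to goal [-0.1338  0.0003 -0.0238] F [-0.6  0.1  0.3] gap 0.0002 t 6.65
```

```bash
python3 -m pendant '[[-1,-0.01,0,0,0],[-1,-0.01,0,0,0],[-1,-0.007,0,-0.001,0],[-1,-0.007,0,-0.002,0],[-1,-0.007,0,-0.003,0],[-1,-0.007,0,-0.003,0],[-1,-0.007,0,-0.003,0],[-1,-0.007,0,-0.003,0]]'
python3 -c "
from h import *
go(w([.08,0,.25])); snap('side','side2.png')"
```

```text
clock: 7.65
tcp_pos: [0.5699, -0.1118, 0.2477]
orientation: [0.002, 0.111, 0.994, -0.001]
wrist_force: [-9.2, 2.4, 23.4]
finger_gap: 0.0002
grip_force: 2.0
tcp [ 0.5699 -0.1118  0.2477] box [0.0069 0.     0.2477] yaw 167.3 tool delta to goal [-0.0731 -0.     -0.002 ] F [-9.2  2.4 23.4] gap 0.0002 t 7.65
```

View pics/side2.png

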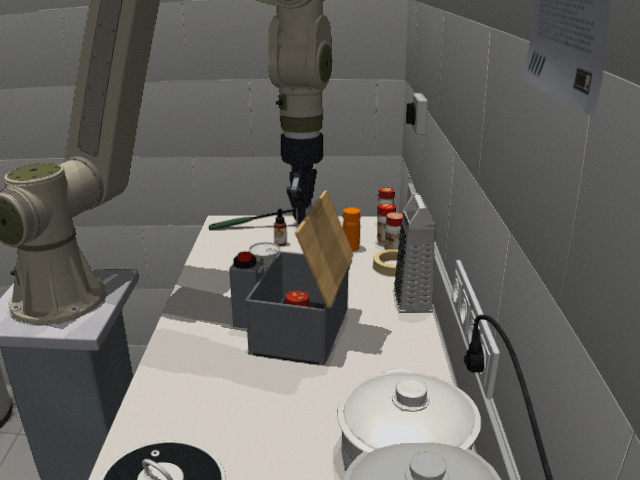

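The lid has been pushed to about 1.15 rad, with the finger at (303,205). The 23 N upward force suggests its edge is catching a step high on the finger, so I raise the tool until contact is near the tips, then go on.

```bash
python3 -m pendant '[[-1,0.002,0,-0.006,0],[-1,0,0,-0.006,0],[-1,0,0,0,0]]'; python3 -m pendant '[[-1,-0.006,0,-0.002,0],[-1,-0.006,0,-0.002,0],[-1,-0.006,0,-0.001,0],[-1,0,0,0,0]]'
```

```text
clock: 8.07
tcp_pos: [0.5682, -0.1112, 0.2545]
orientation: [0.0, 0.11, 0.994, -0.0]
wrist_force: [-0.5, 0.3, 0.0]
finger_gap: -0.0001
grip_force: 0.3
clock: 8.57
tcp_pos: [0.5862, -0.1153, 0.2591]
orientation: [-0.0, 0.11, 0.994, -0.0]
wrist_force: [-0.4, -1.2, -0.3]
finger_gap: -0.0001
grip_force: 0.1
```

```bash
python3 -m pendant '[[-1,-0.006,0,-0.001,0],[-1,-0.006,0,0,0],[-1,-0.005,0,0,0],[-1,-0.005,0,0,0],[-1,-0.005,0,0,0],[-1,0,0,0,0]]'
python3 -c "
from h import *
go(w([.08,0,.25])); snap('side','side3.png')"
```

```text
clock: 9.32
tcp_pos: [0.6123, -0.1212, 0.2603]
orientation: [0.0, 0.11, 0.994, -0.0]
wrist_force: [-0.6, 0.4, 0.4]
finger_gap: -0.0005
grip_force: 0.2
tcp [ 0.6123 -0.1212  0.2603] box [5.030e-02 2.000e-04 2.603e-01] yaw 167.3 tool delta to goal [-0.0297 -0.0002  0.0103] F [-0.6  0.4  0.4] gap -0.0005 t 9.32
```

View pics/side3.png

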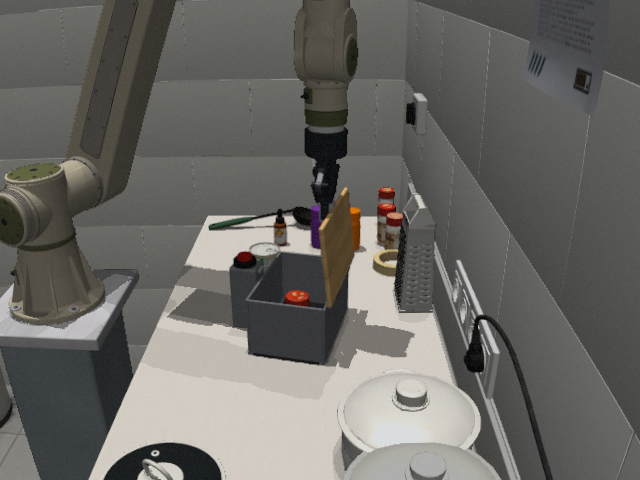

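The lid is almost vertical, top edge near (345,192), with the finger still in contact. Pushing on slowly.

```bash
python3 -m pendant '[[-1,-0.004,0,0,0],[-1,-0.004,0,0,0],[-1,-0.004,0,0,0],[-1,-0.004,0,0,0],[-1,-0.004,0,0,0],[-1,-0.004,0,0,0],[-1,-0.004,0,0,0],[-1,0,0,0,0]]'; python3 -m pendant '[[-1,-0.004,0,0,0],[-1,-0.004,0,0,0],[-1,0,0,0,0],[-1,0,0,0,0],[-1,0.03,0,0,0],[-1,0.03,0,0,0],[-1,0.03,0,0,0],[-1,0,0,0,0]]'
python3 -c "
from h import *
go(w([.08,0,.25])); snap('side','side4.png')
for a in (1.57,1.85): print(a,proj('side',[w([.079-.154*np.cos(a),y,.121+.154*np.sin(a)]) for y in(-.109,.109)]).round())"
```

```text
clock: 10.38
tcp_pos: [0.6395, -0.1273, 0.2603]
orientation: [-0.0, 0.11, 0.994, -0.0]
wrist_force: [-1.0, 0.2, -0.1]
finger_gap: 0.0003
grip_force: 0.0
clock: 11.38
tcp_pos: [0.5574, -0.1086, 0.2611]
orientation: [-0.0, 0.11, 0.994, -0.0]
wrist_force: [0.9, -0.0, -0.5]
finger_gap: 0.0003
grip_force: 0.0
tcp [ 0.5574 -0.1086  0.2611] box [-0.006   0.0004  0.2611] yaw 167.3 tool delta to goal [-0.086  -0.0004  0.0111] F [ 0.9 -0.  -0.5] gap 0.0003 t 11.38
1.57 [[328. 229.]
 [352. 187.]]
1.85 [[353. 235.]
 [373. 192.]]
```

View pics/side4.png

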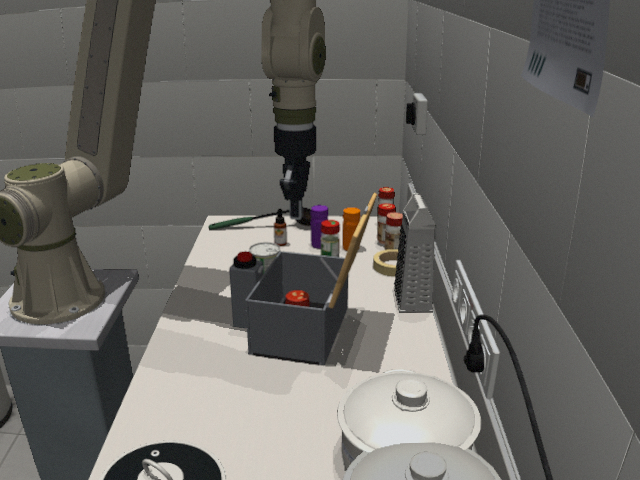

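The lid rests on its stop: its edge runs from (353,235) to (374,195), matching the prediction for 1.85 rad. Now the jar: turn back, open and travel over it.

```bash
python3 -m pendant '[[1,0,0,0,0.1745],[1,0,0,0,0.1745],[1,0,0,0,0.1745],[1,0,0,0,0.1745],[1,0,0,0,0.1745],[1,0,0,0,0.1745],[1,0,0,0,0.1745],[1,0,0,0,0.1745]]' 30 >/dev/null
python3 -m pendant '[[1,0,0,0,0.1745],[1,0.053,-0.002,0,0],[1,0.053,-0.001,0,0],[1,0.053,-0.001,0,0],[1,0.053,-0.001,0,0],[1,0.053,-0.001,0,0],[1,0.05,0,0,0],[1,0,0,0,0]]' >/dev/null
python3 - <<'E'
from h import *
go([.6203,.2011,.078])
st=env.get_state(); im=snap('wrist','wrist1.png'); print(env.recognise('wrist','green_jar')); print(proj('wrist',[[.6203,.2011,.106]],st))
E
```

```text
tcp [0.6235 0.2032 0.2594] box [-0.0101  0.3191  0.2594] yaw 77.6 tool delta to goal [-0.0028 -0.0027  0.1814] F [-0.4 -0.7 -0.1] gap 0.0856 t 13.43
[{'centre': [364.2, 88.2], 'score': 0.75}, {'centre': [247.7, 95.4], 'score': 0.67}, {'centre': [313.4, 220.8], 'score': 0.63}]
[[311.05955451 233.61076487]]
```

View pics/wrist1.png

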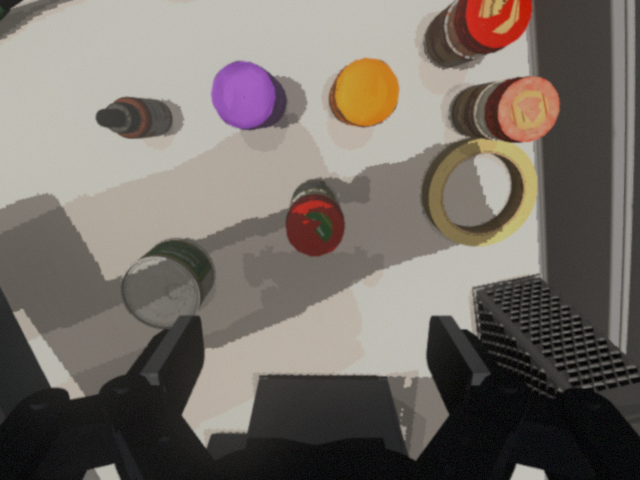

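The green jar's cap with its leaf mark is at (315,224), a few pixels from the projected (311,234). Refining before the descent, and the open fingers are clear of the tin at (165,290).

```bash
python3 - <<'E'
from h import *
im=cv2.imread('pics/wrist1.png');hsv=cv2.cvtColor(im,cv2.COLOR_BGR2HSV)
a=(((hsv[...,0]<8)|(hsv[...,0]>172))&(hsv[...,1]>130)&(hsv[...,2]>70)).astype(np.uint8)[170:270,270:360]
c=max(cv2.findContours(a,0,2)[0],key=cv2.contourArea);e=cv2.minEnclosingCircle(c);print(e)
p=np.array(e[0])+[270,170];g=onz('wrist',p,.106);print(g)
go([g[0],g[1],.078])
E
```

```text
((44.46656799316406, 55.038516998291016), 30.29268455505371)
[0.6235965 0.203506  0.106    ]
tcp [0.623  0.2    0.2597] box [-0.0099  0.3158  0.2597] yaw 77.4 tool delta to goal [ 3.700e-03 -1.000e-04  1.817e-01] F [-0.1 -0.5 -0.6] gap 0.0855 t 13.53
```

```bash
python3 -m pendant '[[1,0.002,-0.001,0.03,0],[1,0,0,0.03,0],[1,0,0,0.03,0],[1,0,0,0.03,0],[1,0,0,0.025,0],[1,0,0,0.02,0],[1,0,0,0.015,0],[1,0,0,0,0]]'; python3 -m pendant '[[-0.3,0,0,0,0],[-0.3,0,0,0,0],[-1,0,0,0,0],[-1,0,0,0,0],[-1,0,0,0,0],[-1,0,0,0,0],[-1,0,0,0,0]]' 30
```

```text
clock: 14.52
tcp_pos: [0.6213, 0.2005, 0.0793]
orientation: [-0.0, 0.781, 0.624, -0.001]
wrist_force: [-0.5, -0.5, -0.4]
finger_gap: 0.0855
grip_force: 0.0
clock: 15.4
tcp_pos: [0.6227, 0.2018, 0.0816]
orientation: [0.001, 0.781, 0.625, 0.001]
wrist_force: [0.6, -0.8, 5.8]
finger_gap: 0.0436
grip_force: 30.7
```

```bash
python3 -m pendant '[[-1,0,0,-0.005,0],[-1,0,0,-0.015,0],[-1,0,0,-0.03,0],[-1,0,0,-0.04,0],[-1,0,0,-0.04,0],[-1,0,0,-0.04,0],[-1,0,0,-0.01,0],[-1,0,0,0,0]]'
python3 - <<'E'
from h import *
go(w([0,.0525,.25]))
snap('side','side5.png');im=snap('top');cv2.imwrite('pics/x.png',im[:,:,::-1])
hsv=cv2.cvtColor(im,cv2.COLOR_RGB2HSV)
rm=((hsv[...,0]<8)|(hsv[...,0]>172))&(hsv[...,1]>110)&(hsv[...,2]>50)
a=rm[190:300,340:480].astype(np.uint8);n,l,s,ce=cv2.connectedComponentsWithStats(a)
for i in range(1,n):
    if s[i,4]>40: p=ce[i]+[340,190];g=onz('top',p,.111);print(p,s[i],B.T@(g-O))
g=onz('side',[297,296],.111);print('side',B.T@(g-O))
E
```

```text
clock: 16.4
tcp_pos: [0.6221, 0.2017, 0.2608]
orientation: [0.0, 0.781, 0.625, 0.0]
wrist_force: [-0.4, 0.5, -1.9]
finger_gap: 0.0439
grip_force: 30.8
tcp [0.6221 0.2017 0.2608] box [-0.0111  0.3173  0.2608] yaw 77.3 tool delta to goal [-0.2648  0.0109  0.0107] F [-0.4  0.5 -1.9] gap 0.0439 t 16.4
[434.05154639 245.84278351] [ 82  44  25  24 388] [ 0.00737894 -0.05469527  0.111     ]
[395.69863014 294.82191781] [ 48  99  17  11 146] [-0.10371291 -0.00310091  0.111     ]
side [ 0.00927403 -0.05680985  0.111     ]
```

View pics/side5.png

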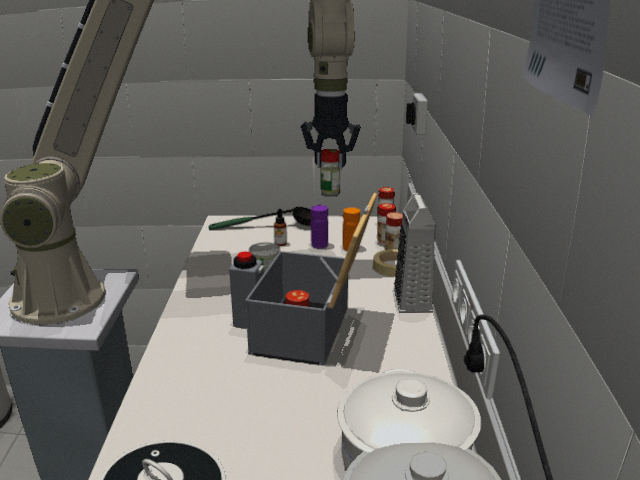

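The jar is held upright at (330,172), tub open, and the neighbour cap at (297,298), box frame (8,-56) mm in both views. Moving over the left half.

```bash
python3 -m pendant '[[-1,-0.02,0.001,0,0],[-1,-0.04,0.001,0,0],[-1,-0.045,0.001,0,0],[-1,-0.045,0.001,0,0],[-1,-0.045,0.001,0,0],[-1,-0.04,0.001,0,0],[-1,-0.025,0.001,0,0],[-1,-0.007,0,0,0]]'>/dev/null;  python3 -m pendant '[[-1,0,0,0,0],[-1,0,0,0.02,0],[-1,0,0,0.02,0],[-1,0,0,0,0]]'; python3 -c "
from h import *
go(w([-.003,.0515,.0866]))
st=env.get_state();snap('wrist','wrist2.png')
print(proj('wrist',[w([x,y,.12]) for x in(-.07,.07) for y in(-.105,.105)],st).round())"
```

```text
clock: 18.0
tcp_pos: [0.5691, -0.059, 0.2186]
orientation: [-0.002, 0.78, 0.625, -0.001]
wrist_force: [-0.7, 0.5, -0.8]
finger_gap: 0.0439
grip_force: 30.9
tcp [ 0.5691 -0.059   0.2186] box [-0.0056  0.0513  0.2186] yaw 77.4 tool delta to goal [0.0002 0.0031 0.132 ] F [-0.7  0.5 -0.8] gap 0.0439 t 18.0
[[228. 453.]
 [202. 165.]
 [416. 454.]
 [448. 166.]]
```

View pics/wrist2.png

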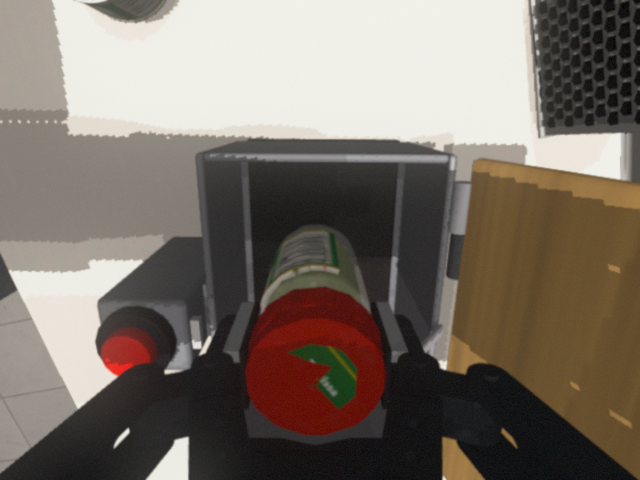

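The jar hangs centred over the left half, with rim corners at (202,157) and (452,157), close to prediction. Lowering.

```bash
python3 -m pendant '[[-1,0,0.002,0.02,0],[-1,0,0,0.025,0],[-1,0,0,0.025,0],[-1,0,0,0.025,0],[-1,0,0,0.015,0],[-1,0,0,0.008,0],[-1,0,0,0,0]]'; python3 -m pendant '[[-1,0,0,0.004,0],[-1,0,0,0.004,0],[-1,0,0,0.002,0],[-1,0,0,0,0]]'
```

```text
clock: 18.92
tcp_pos: [0.5723, -0.0608, 0.1026]
orientation: [0.0, 0.781, 0.625, -0.0]
wrist_force: [-0.3, 0.3, -0.5]
finger_gap: 0.0439
grip_force: 30.9
clock: 19.42
tcp_pos: [0.572, -0.0609, 0.0923]
orientation: [-0.0, 0.781, 0.625, -0.0]
wrist_force: [0.1, -0.8, -1.3]
finger_gap: 0.0437
grip_force: 30.9
```

```bash
python3 -m pendant '[[-1,0,0,0.002,0],[-1,0,0,0.002,0],[-1,0,0,0,0]]'; python3 -m pendant '[[-1,0,0,0.002,0],[-1,0,0,0,0]]'
```

```text
clock: 19.8
tcp_pos: [0.572, -0.0608, 0.0882]
orientation: [-0.0, 0.781, 0.625, -0.0]
wrist_force: [-0.4, 0.0, -1.0]
finger_gap: 0.0436
grip_force: 30.9
clock: 20.05
tcp_pos: [0.5723, -0.0609, 0.0866]
orientation: [0.0, 0.781, 0.625, 0.0]
wrist_force: [0.0, 0.1, 0.7]
finger_gap: 0.0441
grip_force: 30.9
```

```bash
python3 -m pendant '[[-1,0,0,0.001,0],[-1,0,0,0,0]]'; python3 -m pendant '[[-1,0,0,0.001,0],[-1,0,0,0,0]]'
```

```text
clock: 20.3
tcp_pos: [0.5724, -0.061, 0.0865]
orientation: [0.001, 0.781, 0.625, 0.0]
wrist_force: [-1.2, -0.4, 6.7]
finger_gap: 0.0436
grip_force: 31.4
clock: 20.55
tcp_pos: [0.5725, -0.061, 0.0865]
orientation: [0.001, 0.781, 0.625, 0.0]
wrist_force: [-4.1, 1.1, 12.6]
finger_gap: 0.044
grip_force: 31.9
```

Contact with the floor at the expected height. Ease off and open gradually.

```bash
python3 -m pendant '[[-1,0,0,-0.002,0],[0.0,0,0,0,0],[0.1,0,0,0,0],[0.2,0,0,0,0],[0.35,0,0,0,0],[0.5,0,0,0,0],[0.5,0,0,0,0],[0.5,0,0,0,0]]'
```

```text
clock: 21.55
tcp_pos: [0.5722, -0.0609, 0.0864]
orientation: [0.0, 0.781, 0.625, -0.0]
wrist_force: [0.0, -0.4, 0.5]
finger_gap: 0.0637
grip_force: 0.0
```

```bash
python3 -m pendant '[[0.5,0,0,-0.01,0],[0.5,0,0,-0.02,0],[0.5,0,0,-0.03,0],[0.5,0,0,-0.04,0],[0.5,0,0,-0.05,0],[0.5,0,0,-0.05,0],[0.5,0,0,0,0]]'; python3 -m pendant '[[0.5,-0.06,0,0,0],[0.5,-0.06,0,0,0],[0.5,-0.06,0,0,0],[0.5,-0.06,0,0,0],[0.5,-0.06,0,0,0],[0.5,0,0,0,0]]'; python3 -c "
from h import *
snap('side','s6.png');im=snap('top')
a=cv2.imread('pics/s6.png')[160:400,160:480];b=im[150:330,280:500,::-1]
b=cv2.resize(b,None,fx=480/220,fy=480/220)[:480]
a=cv2.resize(a,None,fx=1,fy=1)
c=np.zeros((480,800,3),np.uint8);c[:240,:320]=a;c[:b.shape[0],320:320+b.shape[1]]=b;cv2.imwrite('pics/fin.png',c)"
```

```text
clock: 22.42
tcp_pos: [0.5742, -0.0613, 0.2921]
orientation: [0.004, 0.781, 0.625, 0.003]
wrist_force: [1.4, -0.4, 0.1]
finger_gap: 0.0641
grip_force: 0.0
clock: 23.18
tcp_pos: [0.5047, -0.3576, 0.2849]
orientation: [-0.001, 0.783, 0.622, -0.0]
wrist_force: [0.4, 0.1, -0.8]
finger_gap: 0.0641
grip_force: 0.0
```

View pics/fin.png

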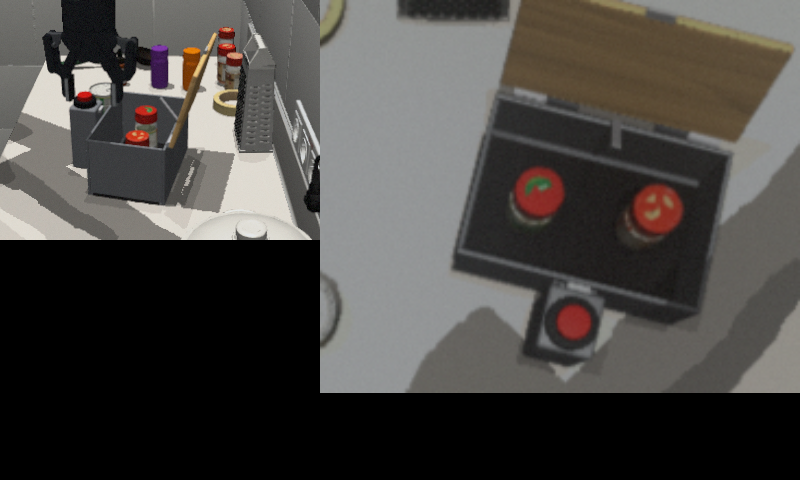

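The green jar stands upright in the left half (crop pixel 540,190). The neighbour is unmoved at (657,208), the lid leans open, and the robot is clear.

```bash
python3 -m pendant '[[0.5,0,0,0,0],[0.5,0,0,0,0]]' >/dev/null; python3 -c "
from workcell import env
print(env.hand_in())"
```

```text
the job is handed in; nothing more can be done
None
```

The job is handed in after about 23 s of robot time: the lid rests open on its stop, the green jar was set down upright in the box's left half beside the neighbour jar, and I saw no sign that anything else moved.

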